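# Nest the matching tumbler

## Robot

A 6-joint arm with a two-finger parallel gripper is mounted at the origin on a cart in front of the work surface, level with it; the furniture and walls round the work are solid. World frame = base frame: x ahead of the robot, y to its left, z up, the work surface at z = 0. Lengths are in m, angles in rad, forces in N, time in s.
With the tool pointing down it reaches from about 0.375 to 0.9 m from the base axis. Payload 3.1 kg.
Tool frame: the origin (TCP) lies at the very end of the fingers, on their centre line; the grasp point (between the pads) lies 19 mm behind it; z points along the fingers, y is the line along which they close (so a half turn about z gives the same grasp; the last joint's range is limited). The gripper opens to 87 mm and grips with 3 to 60 N. Pads are 19 mm wide; open, the fingers measure 117 mm over their backs; the gripper's body (75 mm by 190 mm) begins 51 mm behind the grasp point.
Start: joints at [0.955, 0.527, 1.433, -0, 1.181, -0.178], TCP at [0.265, 0.566, 0.223] pointing down, gripper open.
Joint ranges: [-3.08, 3.08], [-0.75, 2.2], [0.22, 2.44], [-1.43, 4.57], [0, 2.65], [-2.85, 2.85]. Speed limits (rad/s): [2.79, 2.79, 3.14, 3.14, 3.14, 3.14].

## Interface

Orientations are given as a unit quaternion [x, y, z, w].
In Python, from rig import status, viewer, robot gives the robot as it stands.
- The arm moves only by the tool arm_command, never from a script. Its arguments are lists of equal length, an entry for each row: "delta_rot": the turn, a rotation vector about the tool's x, y, z in degrees, a list of three; "delta_pos": the shift along the tool's x, y, z in m, a list of three; "gripper": the closure, from -1 (fully open) to 1 (shut). In form: {"delta_rot": [[rx, ry, rz], ...], "delta_pos": [[dx, dy, dz], ...], "gripper": [gripper, ...]}. A call has 1 to 12 rows; each row is the pose to reach, as a shift and turn from the pose commanded when the call began, along the tool's axes at that moment; what a row does not reach only later rows make up. A row lasts 1/12 s, in which the tool goes at most 41.7 mm and 7.16 degrees, less where a joint would pass 70% of its speed; a pose out of reach is approached as far as the arm can. A call with a gripper value outside its range is refused whole. The fingers move at their own pace and stop on an object; "grip_force" is the grip in N (left out, the last holds). Time passes only in rows, so rows that repeat a pose let the fingers close. It gives the time, the measured TCP pose, the force, the opening and the grip force at its end, in the units of the state.
- status.get_obs(): the state, without advancing time (a new reading comes with each control period).
- viewer.camera(name): name is "scene" or "top" or "wrist"; returns a dict with "pixels" (384x512x3 uint8, blue, green, red), "fx", "fy", "cx", "cy" (pixels), "pose" (4x4, takes a point from camera to world coordinates); the wrist camera has in their place "mount" (4x4, takes a point from camera to tool coordinates, whose origin is the TCP and whose axes are the flange's). Camera axes: x right, y down, z forward; pixel columns grow to the right and rows downward; lengths in m; the calibration is good to about 2 mm. A picture is of the moment at which its call begins: read the wrist's pose just before it. There is no depth.
- robot.hand_in(): hands the job in; it is judged then, once.
The state is a dict: "time": time; "q": joint angles; "joint_velocities": joint speeds; "joint_torque": joint torques, N m; "position": TCP position; "tool_rot": TCP orientation; "ft_force": force on the tool from outside, world axes, zero at the start; "moment": the same for the moment, N m; "grip_width": finger opening in m; "grip_force": force on a finger pad.
Only numpy, scipy, OpenCV 4.12 (cv2) and the standard library are available. Lean on these libraries where they do the work, as an engineer would, in place of code of your own. Each camera call takes 0.05 s, during which the arm holds its last target. There are 200 camera calls.

## Task

Tidy up by nesting the loose tall steel tumbler into its twin, the tall one standing on the round cork coaster. Lower it in upright from above, gently, and let go as soon as it sits loosely on the inner wall: do not drop it in and do not press the two so that they jam. The twin stays standing on the coaster, and the short tumbler is left where it stands.

Things in the scene. Friction and masses are not known exactly. Their poses are not given: they have to be found in the camera images.
- tall_tumbler: the loose tall steel tumbler, to be moved: open top, 105 mm tall, straight wall tapering evenly from 42 mm outer diameter at the foot to 67 mm at the rim, 5.5 mm thick, no handle, about 0.2 kg, upright on the worktop. Origin: centre of its underside; z up along its axis
- base_tumbler: the receiving twin, same shape, empty, standing loose on the coaster, about 0.3 kg. Origin: centre of its underside; z up. Mouth 56 mm wide inside, 105 mm above the origin. The other rests nested with its underside 43 to 46 mm above this origin, 45 mm sticking out. Let go a few mm higher it slides home; pushed past first touch it does not sink but jams within 1 to 2 mm (at a push of 10 to 20 N)
- short_tumbler: a short steel tumbler with the same rim, 67 mm outer diameter, but only 66 mm tall; not to be moved. Origin: centre of its underside; z up
- coaster: round cork coaster, 110 mm across and 6 mm thick, fixed to the worktop. Origin: centre of its underside
Mind the look-alikes: they are no part of the job. Leave any red look-alike of the base_tumbler alone.

How it is judged:
At the end, for the whole second after the job is handed in: The tall tumbler rests inside its twin, centred within 12 mm, its underside 36 to 56 mm above the twin's underside, both upright within 10 degrees and still; the twin stands on the coaster within 30 mm of its centre; the short tumbler is within 30 mm of where it stood (horizontal distance between tall_tumbler and base_tumbler below 0.012 m and z of tall_tumbler in the frame of base_tumbler between 0.036 and 0.056 m and angle between each of tall_tumbler, base_tumbler's own z axis and vertical below 0.17 rad and horizontal distance between base_tumbler and coaster below 0.03 m and height (world z) of base_tumbler below 0.015 m and distance of short_tumbler from where it was at the start of the episode below 0.03 m and linear speed of tall_tumbler below 0.03 m/s); the robot touches nothing.
It fails at once if the fingers press the tumblers together so hard that they jam (walls squeezed with more than 40 N, a push of 10 to 20 N) (contact force between tall_tumbler and base_tumbler above 40 N and contact force between tall_tumbler and the fingers above 3 N).
It fails at once if the tall tumbler is dropped (falls free of the fingers faster than 0.5 m/s, a fall of about 13 mm) (linear speed of tall_tumbler above 0.5 m/s and contact force between tall_tumbler and the fingers below 0.05 N).
It also fails if it takes over 38 s, if anything falls off the work surface, if the arm or the gripper's body presses on something with over 40 N, if the wrist force passes 120 N, or if a joint passes its speed limit or range.

## Working session

There is one attempt and no reset: what is moved stays moved. The work goes in short steps, Python scripts to look and compute and a tool call to move; the robot and the scene stay as the last step left them, time stands still between calls to the robot, and variables do not carry over. Pictures are saved under pics/ and viewed, at most 10 in all, crops included, and the job is handed in when it is done.

Besides the shell and the picture viewer there is one more tool, called after "Call:" as name(argument=value, ...) on one line, values as JSON. arm_command: Moves the arm, as the interface text tells. Its arguments: {"type":"object","properties":{"delta_rot":{"type":"array","items":{"type":"array","items":{"type":"number"}}},"delta_pos":{"type":"array","items":{"type":"array","items":{"type":"number"}}},"gripper":{"type":"array","items":{"type":"number"}},"grip_force":{"type":"number"}},"required":["delta_rot","delta_pos","gripper"]}

```bash
mkdir -p pics; cat > h.py <<'E'
import numpy as np, cv2
from rig import status, viewer, robot
def cam(n,f=None):
    o=status.get_obs(); c=viewer.camera(n)
    if f: cv2.imwrite('pics/'+f,c['pixels'])
    return o,c
E
python3 - <<'E'
from h import *
o,a=cam('scene','s.png');o,b=cam('top','t.png')
cv2.imwrite('pics/st.png',cv2.resize(np.hstack([a['pixels'],b['pixels']]),(800,300),interpolation=cv2.INTER_AREA))
for c in(a,b): print(c['fx'],c['cx'],c['cy'],c['pose'].round(3).tolist())
print(o)
E
```

```text
462.0354673465966 257.5786928209083 185.93197023361358 [[0.886, -0.35, 0.305, 0.178], [-0.464, -0.687, 0.558, -0.654], [0.014, -0.636, -0.771, 0.996], [0.0, 0.0, 0.0, 1.0]]
420.8664694173615 255.8691073281518 186.80522618339762 [[0.116, -0.97, 0.212, 0.374], [-0.993, -0.114, 0.023, 0.018], [0.002, -0.214, -0.977, 1.057], [0.0, 0.0, 0.0, 1.0]]
{'time': 0.05, 'q': array([ 9.54512068e-01,  5.28443997e-01,  1.43385237e+00, -1.49973554e-05,
        1.18139538e+00, -1.78509544e-01]), 'joint_velocities': array([-0.00149327, -0.00038287,  0.00031382,  0.00022392,  0.00078211,
       -0.00029027]), 'joint_torque': array([ 8.31105099e-04, -4.41368794e+01, -1.77343154e+01,  6.36418490e-02,
        5.33646159e-02, -4.39679866e-05]), 'position': array([0.26452136, 0.56548382, 0.22160113]), 'tool_rot': array([ 2.17140757e-01,  9.76139739e-01, -9.70440821e-04, -3.99800992e-04]), 'ft_force': array([-0.2131493 , -0.39328085,  0.38196526]), 'moment': array([ 0.03523891, -0.02433276, -0.02814726]), 'grip_force': 0.0, 'grip_width': 0.08706569827022011}
```

View pics/t.png

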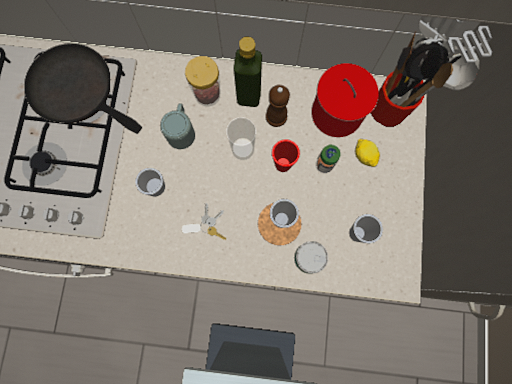

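View pics/s.png

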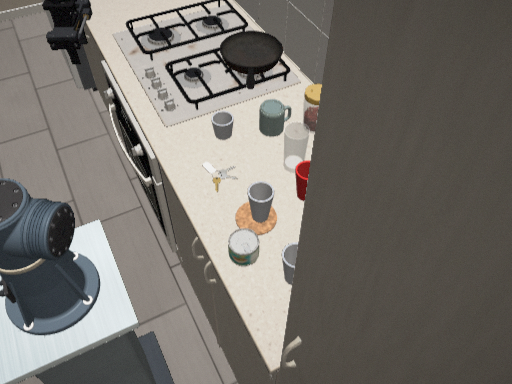

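The scene shows the base tumbler on the coaster at top (284,212). The possible loose tall tumblers are the grey cups at top (150,182), which is scene (222,125), and at top (367,229), which is scene (290,262). The look-alikes are the red cup at (285,155), the clear glass at (240,138), the tin at (311,257) and the teal mug at (177,128). I'll check the two grey ones in a close crop.

```bash
python3 - <<'E'
from h import *
t=cv2.imread('pics/t.png');s=cv2.imread('pics/s.png')
f=lambda im,x,y:cv2.resize(im[y-35:y+35,x-35:x+35],(280,280),interpolation=cv2.INTER_CUBIC)
cv2.imwrite('pics/c.png',np.vstack([np.hstack([f(t,150,182),f(t,367,229)]),np.hstack([f(s,222,125),f(s,285,262)])]))
E
```

```text
(no output)
```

View pics/c.png

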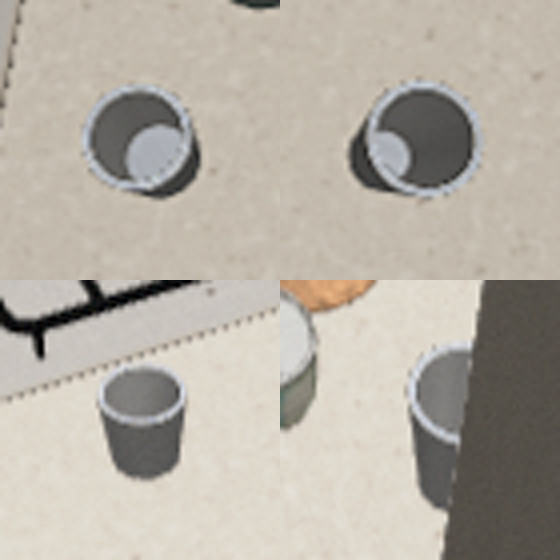

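The left cup at (150,182) has a wide foot close to its rim, so it is the short tumbler. The right cup at (367,229) is deep with a small foot and strong parallax, so it is the tall tumbler to move. Next I'll measure the rims.

```bash
cat >> h.py <<'E'
def ray(c,uv,z,pose=None):
    P=c['pose'] if pose is None else pose
    d=P[:3,:3]@[(uv[0]-c['cx'])/c['fx'],(uv[1]-c['cy'])/c['fy'],1]
    return P[:3,3]+d*(z-P[2,3])/d[2]
def rim(img,x,y,w,thr=150):
    x0,y0=int(x-w),int(y-w); p=img[y0:y0+2*w,x0:x0+2*w].astype(int)
    m=((p[...,0]-p[...,2]>3)&(p.sum(2)/3>thr)).astype(np.uint8)
    k=max(cv2.findContours(m,cv2.RETR_EXTERNAL,cv2.CHAIN_APPROX_NONE)[0],key=lambda k:cv2.contourArea(cv2.convexHull(k)))
    e=cv2.fitEllipse(cv2.convexHull(k))
    return np.array(e[0])+[x0,y0],e[1],m
E
python3 - <<'E'
from h import *
o,c=cam('top')
for n,x,y,z in(('short',150,182,.066),('base',284,212,.111),('tall',368,228,.105)):
    e,ax,m=rim(c['pixels'],x,y,24); r=ray(c,e,z)
    print(n,e,ax,r, 'diam',max(ax)*np.linalg.norm(r-c['pose'][:3,3])/c['fx'])
im=c['pixels']; h=cv2.cvtColor(im,cv2.COLOR_BGR2HSV)
m=cv2.inRange(h,(5,90,100),(20,255,255)); m[:190]=0;m[250:]=0;m[:,:250]=0;m[:,310:]=0
k=max(cv2.findContours(m,0,1)[0],key=cv2.contourArea); e=cv2.fitEllipse(cv2.convexHull(k)); print('coaster',e,ray(c,e[0],.006))
e=cv2.fitEllipse(cv2.convexHull(k));
for n,uv in(('red',(285,152)),('can',(311,255)),('lemon',(368,152)),('potlid',(347,95)),('greenjar',(329,155))): print(n,ray(c,uv,.08))
o,c=cam('scene'); print(rim(c['pixels'],260,192,22)[:2],ray(c,rim(c['pixels'],260,192,22)[0],.111))
E
```

```text
short [148.71492004 180.70125008] (25.349620819091797, 26.94068717956543) [0.57433902 0.29991304 0.066     ] diam 0.06718987658320208
base [283.88941383 212.71192741] (27.830976486206055, 28.13189125061035) [ 0.52727746 -0.03024174  0.111     ] diam 0.06414342875574466
tall [367.82018661 228.11055946] (27.414186477661133, 28.95258331298828) [ 0.51527786 -0.22325984  0.105     ] diam 0.06826263952712336
coaster ((279.1002502441406, 223.2923583984375), (42.345550537109375, 43.221107482910156), 144.44113159179688) [ 0.51621978 -0.02640124  0.006     ]
red [ 0.68029077 -0.0193975   0.08      ]
can [ 0.44197671 -0.10362941  0.08      ]
lemon [ 0.70372362 -0.21906266  0.08      ]
potlid [ 0.84595466 -0.15815767  0.08      ]
greenjar [ 0.68516838 -0.12581755  0.08      ]
(array([258.37596512, 191.52662659]), (19.067256927490234, 22.032785415649414)) [ 0.52111432 -0.0302296   0.111     ]
```

Call:
arm_command(delta_rot=[[0,0,0],[0,0,0],[0,0,0],[0,0,0],[0,0,0],[0,0,0],[0,0,0],[0,0,0],[0,0,0],[0,0,0],[0,0,0],[0,0,0]], delta_pos=[[-0.562,-0.609,-0.03],[-0.562,-0.609,-0.03],[-0.562,-0.609,-0.03],[-0.562,-0.609,-0.03],[-0.562,-0.609,-0.03],[-0.562,-0.609,-0.03],[-0.562,-0.609,-0.03],[-0.562,-0.609,-0.03],[-0.562,-0.609,-0.03],[-0.562,-0.609,-0.03],[-0.562,-0.609,-0.03],[-0.562,-0.609,-0.03]], gripper=[-1,-1,-1,-1,-1,-1,-1,-1,-1,-1,-1,-1])

```text
time: 1.2
position: [0.4163, 0.0879, 0.2409]
tool_rot: [0.217, 0.976, 0.0, 0.0]
ft_force: [0.7, 0.1, 0.8]
grip_width: 0.0866
grip_force: 0.0
```

Call:
arm_command(delta_rot=[[0,0,0],[0,0,0],[0,0,0],[0,0,0],[0,0,0],[0,0,0],[0,0,0],[0,0,0],[0,0,0],[0,0,0],[0,0,0]], delta_pos=[[-0.22,-0.24,0],[-0.22,-0.24,0],[-0.22,-0.24,0],[-0.22,-0.24,0],[-0.22,-0.24,0],[-0.22,-0.24,0],[-0.22,-0.24,0],[-0.22,-0.24,0],[-0.22,-0.24,0],[-0.22,-0.24,0],[-0.22,-0.24,0]], gripper=[-1,-1,-1,-1,-1,-1,-1,-1,-1,-1,-1])

```text
time: 2.12
position: [0.5128, -0.2201, 0.2401]
tool_rot: [0.217, 0.976, 0.001, -0.001]
ft_force: [-0.2, 1.3, 0.4]
grip_width: 0.0872
grip_force: 0.0
```

```bash
python3 - <<'E'
from h import *
o,c=cam('wrist','w1.png'); print(o['position'],o['tool_rot'],o['time'],o['q']); print(c['mount'].round(3).tolist(),c['fx'],c['cx'],c['cy'])
E
```

```text
[ 0.51284701 -0.22010324  0.24006436] [ 2.17425543e-01  9.76076179e-01  6.40623079e-04 -1.00775054e-03] 2.1167 [-6.05873439e-01  4.17512325e-01  1.58057809e+00  4.68167324e-04
  1.14585215e+00 -1.73851069e+00]
[[-0.0, -0.955, -0.297, 0.082], [1.0, -0.0, -0.0, -0.0], [0.0, -0.297, 0.955, -0.162], [0.0, 0.0, 0.0, 1.0]] 272.1245236763536 256.3401895843114 191.84910761695727
```

View pics/w1.png

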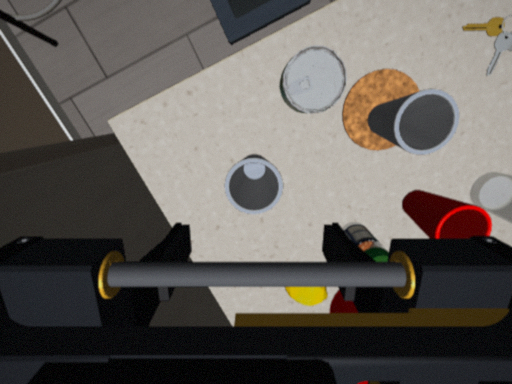

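The wrist view shows the tall tumbler below at (254,185). The base tumbler on its coaster is at (426,121), and the tin is at (313,80). I'll measure the rims again from here.

```bash
cat >> h.py <<'E'
from scipy.spatial.transform import Rotation as Ro
def wpose(o,c):
    T=np.eye(4);T[:3,:3]=Ro.from_quat(o['tool_rot']).as_matrix();T[:3,3]=o['position'];return T@c['mount']
def tool(o,d): return (Ro.from_quat(o['tool_rot']).inv().apply(d)).round(4)
E
python3 - <<'E'
from h import *
o,c=cam('wrist');P=wpose(o,c)
for n,x,y,w,z in(('tall',254,185,38,.105),('base',426,121,42,.111)):
    e,ax,m=rim(c['pixels'],x,y,w,120); r=ray(c,e,z,P)
    print(n,e,ax,r,'delta',tool(o,r-o['position']))
    if n=='tall': cv2.imwrite('pics/m.png',m*255)
E
```

```text
tall [252.89827728 185.90941238] (55.92392349243164, 57.695289611816406) [ 0.51438053 -0.22466044  0.105     ] delta [-0.0039 -0.0042  0.1352]
base [425.66346359 121.9484024 ] (58.81023406982422, 70.58751678466797) [ 0.5265101  -0.03178548  0.111     ] delta [0.0668 0.1757 0.1295]
```

Call:
arm_command(delta_rot=[[0,0,0],[0,0,0],[0,0,0],[0,0,0],[0,0,0],[0,0,0],[0,0,0],[0,0,0],[0,0,0],[0,0,0]], delta_pos=[[-0.0035,-0.003,0.02],[-0.0035,-0.003,0.05],[-0.0035,-0.003,0.08],[-0.0035,-0.003,0.1],[-0.0035,-0.003,0.12],[-0.0035,-0.003,0.14],[-0.0035,-0.003,0.155],[-0.0035,-0.003,0.168],[-0.0035,-0.003,0.168],[-0.0035,-0.003,0.168]], gripper=[-1,-1,-1,-1,-1,-1,-1,-1,-1,-1])

```text
time: 3.05
position: [0.5151, -0.2235, 0.0725]
tool_rot: [0.216, 0.976, 0.0, -0.001]
ft_force: [1.0, 0.0, -0.2]
grip_width: 0.0872
grip_force: 0.0
```

Call:
arm_command(delta_rot=[[0,0,0],[0,0,0],[0,0,0],[0,0,0],[0,0,0],[0,0,0],[0,0,0],[0,0,0],[0,0,0],[0,0,0],[0,0,0],[0,0,0]], delta_pos=[[0,0,0],[0,0,0],[0,0,0],[0,0,0],[0,0,0],[0,0,0],[0,0,0],[0,0,0],[0,0,0],[0,0,0],[0,0,0],[0,0,0]], gripper=[1,1,1,1,1,1,1,1,1,1,1,1], grip_force=15)

```text
time: 4.05
position: [0.516, -0.2252, 0.0733]
tool_rot: [0.217, 0.976, -0.0, 0.001]
ft_force: [-0.0, 1.9, 6.8]
grip_width: 0.0636
grip_force: 14.7
```

Call:
arm_command(delta_rot=[[0,0,0],[0,0,0],[0,0,0],[0,0,0],[0,0,0],[0,0,0],[0,0,0],[0,0,0],[0,0,0],[0,0,0],[0,0,0],[0,0,0]], delta_pos=[[0,0,-0.005],[0,0,-0.012],[0,0,-0.022],[0,0,-0.035],[0,0,-0.05],[0,0,-0.07],[0,0,-0.09],[0,0,-0.11],[0,0,-0.13],[0,0,-0.15],[0,0,-0.16],[0,0,-0.16]], gripper=[1,1,1,1,1,1,1,1,1,1,1,1])

```text
time: 5.05
position: [0.5168, -0.2259, 0.2356]
tool_rot: [0.217, 0.976, -0.001, 0.003]
ft_force: [0.1, 0.3, -2.1]
grip_width: 0.0642
grip_force: 14.9
```

```bash
python3 - <<'E'
from h import *
o,c=cam('wrist','w2.png');P=wpose(o,c);T,t=cam('scene','s2.png')
print(o['position'],o['tool_rot'],o['grip_width'],o['grip_force'],o['ft_force'])
e,ax,m=rim(c['pixels'],425,121,42,120) if 0 else (None,)*3
B=np.array([.5269,-.031,0]);print('to base',tool(o,B-o['position']*[1,1,0]))
cv2.imwrite('pics/ws2.png',cv2.resize(np.hstack([c['pixels'],t['pixels']]),(800,300),interpolation=cv2.INTER_AREA))
E
```

```text
[ 0.51681421 -0.2259024   0.23556682] [ 0.21710005  0.97614486 -0.00116061  0.00272592] 0.06419146690148897 14.894511887691806 [ 0.05744037  0.25493218 -2.07065509]
to base [ 0.0735  0.1808 -0.0006]
```

View pics/ws2.png

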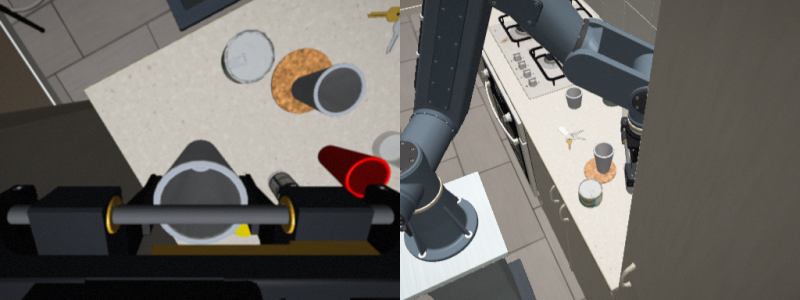

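The tall tumbler is held upright between the fingers at wrist (256,258), and the base is untouched at (430,112). I'll move it over the base, staying high, and measure the held cup against the base there.

Call:
arm_command(delta_rot=[[0,0,0],[0,0,0],[0,0,0],[0,0,0],[0,0,0],[0,0,0],[0,0,0],[0,0,0],[0,0,0],[0,0,0],[0,0,0],[0,0,0]], delta_pos=[[0.004,0.01,0],[0.012,0.03,0],[0.022,0.054,0],[0.032,0.08,0],[0.042,0.105,0],[0.052,0.13,0],[0.061,0.15,0],[0.068,0.167,0],[0.072,0.177,0],[0.0735,0.181,0],[0.0735,0.181,0],[0.0735,0.181,0]], gripper=[1,1,1,1,1,1,1,1,1,1,1,1])

```text
time: 6.15
position: [0.5256, -0.0303, 0.2322]
tool_rot: [0.217, 0.976, -0.0, -0.0]
ft_force: [0.7, -1.1, -3.1]
grip_width: 0.0639
grip_force: 14.9
```

```bash
python3 - <<'E'
from h import *
o,c=cam('wrist');P=wpose(o,c);_,t=cam('top');_,s=cam('scene')
print(o['time'],o['position'],o['tool_rot'],o['grip_width'],o['ft_force'])
B=np.array([.5269,-.031,0]);print('to base',tool(o,B-o['position']*[1,1,0]))
cr=lambda im,x,y:cv2.resize(im[y:y+150,x:x+130],(390,450),interpolation=cv2.INTER_CUBIC)
cv2.imwrite('pics/p3.png',np.hstack([cv2.resize(c['pixels'][100:300,170:343],(390,450)),cr(s['pixels'],195,110)]))
Ti=np.linalg.inv(c['mount'])
for n,p in (('rim front',[.0335,0,-.03]),('rim back',[-.0335,0,-.03]),('foot front',[.021,0,.075])):
    q=Ti@np.r_[p,1]; print(n,q[:2]/q[2]*c['fx']+[c['cx'],c['cy']])
E
```

```text
6.15 [ 0.52564072 -0.03032587  0.23219544] [ 2.17050105e-01  9.76160362e-01 -3.05153239e-04 -3.26176402e-04] 0.06389408978624724 [ 0.69358263 -1.11904526 -3.12748956]
to base [-0.0014 -0.0001 -0.    ]
rim front [256.77372579 204.67316183]
rim back [256.76928977 311.67600999]
foot front [256.59716156 177.74113477]
```

View pics/p3.png

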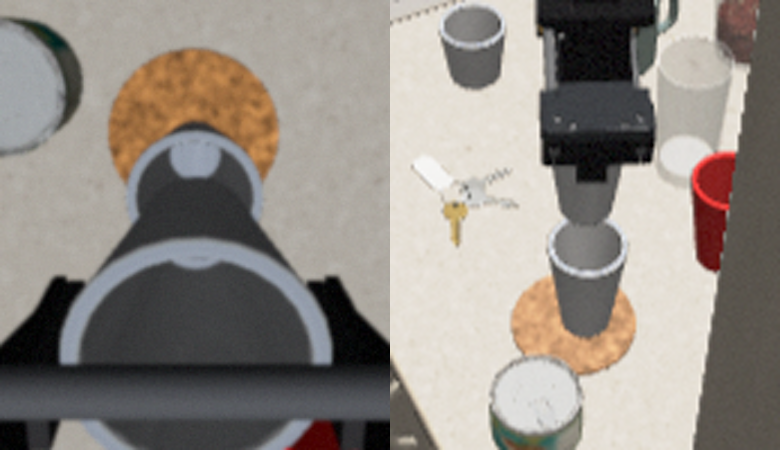

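The cup hangs upright, about 1 mm off the tool centre, and is within 2 mm of the base axis. I'll lower it with a small shift in tool x.

Call:
arm_command(delta_rot=[[0,0,0],[0,0,0],[0,0,0],[0,0,0],[0,0,0],[0,0,0],[0,0,0],[0,0,0],[0,0,0],[0,0,0],[0,0,0]], delta_pos=[[-0.0012,0,0.005],[-0.0012,0,0.012],[-0.0012,0,0.02],[-0.0012,0,0.03],[-0.0012,0,0.04],[-0.0012,0,0.05],[-0.0012,0,0.06],[-0.0012,0,0.07],[-0.0012,0,0.077],[-0.0012,0,0.082],[-0.0012,0,0.082]], gripper=[1,1,1,1,1,1,1,1,1,1,1])

```text
time: 7.22
position: [0.5261, -0.0303, 0.1493]
tool_rot: [0.217, 0.976, 0.0, -0.001]
ft_force: [0.2, 0.4, -2.7]
grip_width: 0.0642
grip_force: 14.9
```

```bash
python3 - <<'E'
from h import *
o,c=cam('wrist');_,s=cam('scene')
print(o['time'],o['position'],o['grip_width'],o['ft_force'])
cv2.imwrite('pics/p4.png',np.hstack([cv2.resize(c['pixels'][100:300,170:343],(390,450)),cv2.resize(s['pixels'][110:260,195:325],(390,450),interpolation=cv2.INTER_CUBIC)]))
E
```

```text
7.2167 [ 0.526124   -0.03028413  0.14934614] 0.06418503493384115 [ 0.21616813  0.432447   -2.66729386]
```

View pics/p4.png

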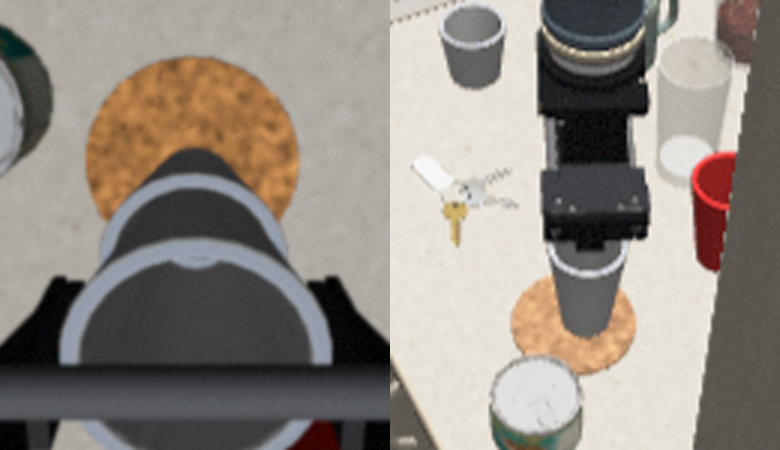

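The foot is inside the mouth and centred, and the base has not moved. I'll continue slowly.

Call:
arm_command(delta_rot=[[0,0,0],[0,0,0],[0,0,0],[0,0,0],[0,0,0],[0,0,0],[0,0,0],[0,0,0],[0,0,0]], delta_pos=[[0,0,0.002],[0,0,0.004],[0,0,0.006],[0,0,0.008],[0,0,0.01],[0,0,0.012],[0,0,0.014],[0,0,0.014],[0,0,0.014]], gripper=[1,1,1,1,1,1,1,1,1])

```text
time: 8.07
position: [0.5268, -0.0305, 0.1365]
tool_rot: [0.217, 0.976, -0.0, -0.0]
ft_force: [-0.1, -0.4, -2.8]
grip_width: 0.0637
grip_force: 14.9
```

Call:
arm_command(delta_rot=[[0,0,0],[0,0,0],[0,0,0],[0,0,0],[0,0,0],[0,0,0],[0,0,0]], delta_pos=[[0,0,0.001],[0,0,0.002],[0,0,0.003],[0,0,0.004],[0,0,0.005],[0,0,0.005],[0,0,0.005]], gripper=[1,1,1,1,1,1,1])

```text
time: 8.65
position: [0.5267, -0.0305, 0.1315]
tool_rot: [0.217, 0.976, -0.0, -0.0]
ft_force: [0.1, -0.9, -3.0]
grip_width: 0.0636
grip_force: 14.9
```

Call:
arm_command(delta_rot=[[0,0,0],[0,0,0],[0,0,0],[0,0,0],[0,0,0]], delta_pos=[[0,0,0.001],[0,0,0.002],[0,0,0.003],[0,0,0.003],[0,0,0.003]], gripper=[1,1,1,1,1])

```text
time: 9.07
position: [0.5267, -0.0304, 0.1285]
tool_rot: [0.217, 0.976, -0.0, -0.0]
ft_force: [0.1, -0.5, -2.7]
grip_width: 0.064
grip_force: 14.9
```

Call:
arm_command(delta_rot=[[0,0,0],[0,0,0],[0,0,0],[0,0,0]], delta_pos=[[0,0,0.0005],[0,0,0.001],[0,0,0.001],[0,0,0.001]], gripper=[1,1,1,1])

```text
time: 9.4
position: [0.5268, -0.0305, 0.1276]
tool_rot: [0.217, 0.976, -0.0, -0.0]
ft_force: [0.3, -0.1, -2.4]
grip_width: 0.0636
grip_force: 14.9
```

About 3 mm above home with no contact, so I'll release here as the task allows.

Call:
arm_command(delta_rot=[[0,0,0],[0,0,0],[0,0,0],[0,0,0],[0,0,0],[0,0,0],[0,0,0],[0,0,0],[0,0,0],[0,0,0]], delta_pos=[[0,0,0],[0,0,0],[0,0,0],[0,0,0],[0,0,0],[0,0,0],[0,0,0],[0,0,0],[0,0,0],[0,0,0]], gripper=[-1,-1,-1,-1,-1,-1,-1,-1,-1,-1])

```text
time: 10.23
position: [0.5268, -0.0304, 0.1276]
tool_rot: [0.217, 0.976, -0.0, -0.0]
ft_force: [0.2, 0.7, 0.2]
grip_width: 0.0871
grip_force: 0.0
```

Call:
arm_command(delta_rot=[[0,0,0],[0,0,0],[0,0,0],[0,0,0],[0,0,0],[0,0,0],[0,0,0],[0,0,0],[0,0,0],[0,0,0],[0,0,0]], delta_pos=[[0,0,-0.005],[0,0,-0.01],[0,0,-0.02],[0,0,-0.03],[0,0,-0.045],[0,0,-0.065],[0,0,-0.085],[0,0,-0.105],[0,0,-0.12],[0,0,-0.12],[0,0,-0.12]], gripper=[-1,-1,-1,-1,-1,-1,-1,-1,-1,-1,-1])

```text
time: 11.15
position: [0.5274, -0.0306, 0.2491]
tool_rot: [0.217, 0.976, -0.0, 0.002]
ft_force: [0.6, -0.0, 0.1]
grip_width: 0.087
grip_force: 0.0
```

```bash
python3 - <<'E'
from h import *
o,c=cam('wrist');_,s=cam('scene')
print(o['time'],o['position'],o['grip_width'],o['ft_force'])
cv2.imwrite('pics/p5.png',np.hstack([cv2.resize(c['pixels'][100:300,170:343],(390,450)),cv2.resize(s['pixels'][110:260,195:325],(390,450),interpolation=cv2.INTER_CUBIC)]))
P=wpose(o,c)
e,ax,m=rim(c['pixels'],256,192,50,120); print(e,ax)
for z in(.151,.156,.161): r=ray(c,e,z,P); print(r,'diam',max(ax)/c['fx']*((np.linalg.inv(P)@np.r_[r,1])[2]))
E
```

```text
11.15 [ 0.52735283 -0.03056104  0.24911134] 0.08697300742705895 [ 0.57537034 -0.0082374   0.1080296 ]
[255.08213043 190.11909103] (66.28973388671875, 71.68099975585938)
[ 0.52490403 -0.03100624  0.151     ] diam 0.0716348414427575
[ 0.52351857 -0.03033338  0.156     ] diam 0.07025674975366941
[ 0.52213311 -0.02966053  0.161     ] diam 0.06887865806458136
```

View pics/p5.png

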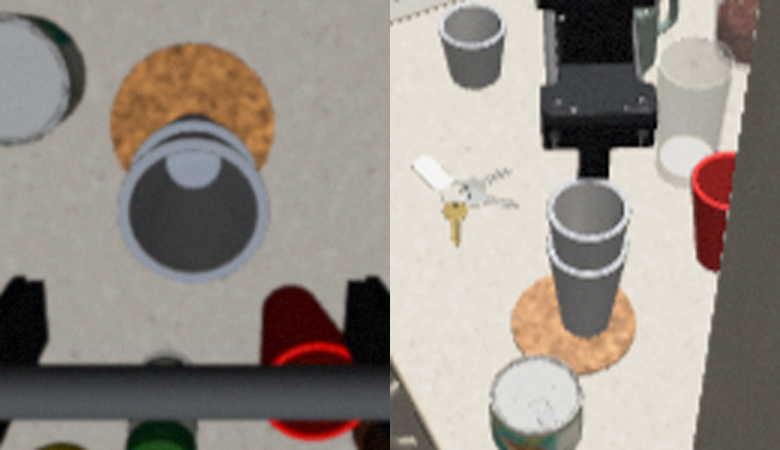

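The tall tumbler sits upright and concentric in its twin on the coaster. Its rim is at about z = 0.153 and the gripper is clear, so I'll hand in.

```bash
python3 -c "
from rig import robot; print(robot.hand_in())"
```

```text
the job is handed in; nothing more can be done
None
```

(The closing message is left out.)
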